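# Load the drill jig and pin its gate shut

## Task

Load the aluminium plate flat into the dowel nest of the green drill jig, swing the jig's steel gate shut over it, and lock the gate with the red-headed pin: lower the pin down through the fork's upper knuckle, the gate's knuckle and the fork's lower knuckle until its collar rests on the fork, then let go. Feel the holes into line and ease the pin in gently, never forcing it. Leave the caliper lying where it is.

Things in the scene. Friction and masses are not known exactly. Their poses are not given: they have to be found in the camera images.
- jig: Green drill jig fixed to the bench; base plate 120 (x) x 248 (y) x 16 mm. Origin on the bench under the nest's centre, z up. The gate's upright pivot is at jig x = 0, y = -92 mm, the lock fork at x = 0, y = +83 mm. The fork is a C open towards jig +x: a web on its -x side carries a lower and an upper ring (knuckle), 34 mm across; the gate enters between them from +x.
- nest (a point): Nest floor's centre, 16 mm above the bench, axes as the jig's. Round it stand six 8 mm steel dowels, 13 mm tall with tapered tops: at x +/-27, y +/-26 mm and at x +/-41, y 0. The plate lies in it with its long side along jig x and 2 mm play each way; fingers closing along jig y fit between the dowels (46 mm gap).
- lock_hole (a point): Centre of the hole in the top face of the fork's upper knuckle, 67 mm above the bench. Fork knuckles at 57 to 67 and 16 to 39 mm height, the gate's at 42 to 54.5 mm; each has a 13.6 mm upright hole. The lower hole ends on the base plate, 51 mm below this point.
- gate (a joint): Gate angle about its pivot, rad. 0: closed, holes in line. Positive: open towards jig +x (1.2 to 1.5 at the start). No stop at 0: it goes on to -0.041. It stays where left; 1 N at the knob, or the pin's taper, moves it. Steel bar 34 mm wide, from 42 to 54.5 mm above the bench; the brass bush under it reaches down to 34 mm, 3 mm over a seated plate.
- gate_knob (a point): Middle of the grip of the upright black knob on the gate, 76.5 mm above the bench: 20 mm in diameter, top at 88.5 mm, grip straight from 68.5 to 84.5 mm. 128 mm from the pivot, on the line from pivot to gate_eye.
- gate_eye (a point): Centre of the hole in the top face of the gate's knuckle, 54.5 mm above the bench, 175 mm from the pivot. Straight under lock_hole when the gate is closed.
- pin: Upright lock pin, 86 mm, 70 g. Origin at its lower tip, z up. Nose 5 mm wide at the tip, 12 mm from 10 mm up; 12 mm shank; collar 23 mm wide from 48 to 52 mm up; red head 20 mm wide from 52 to 86 mm up. Starts in the hole of a light wooden block (64 x 64 x 56 mm, fixed), collar on the block, head 60 to 94 mm above the bench. More than about 40 N on the jig marks the bores.
- pin_collar (a point): Centre of the underside of the pin's collar, 48 mm above its tip. Meets lock_hole when the pin is home. (Room: a dark shelf board hangs 0.49 m above the bench at world x over 0.58, y over -0.02 m: from the start, draw the arm in towards its base, within 0.5 m, and swing past before reaching out. Carry the pin's tip above 100 mm to clear the gate knob.)
- blank: Plate to be drilled: bare aluminium, 70 (x) x 40 (y) x 15 mm (z), rounded edges, two dark end holes; either way round will do. Origin at the centre of its underside. Lies flat on the bench at the start. About 0.11 kg.
- caliper: Steel sliding caliper, 220 mm long, lying loose on the bench between robot and jig; origin near its middle. To be left alone.
Not all that is in view belongs to the job. Of the things like the pin, leave any that is blue or yellow; of the rest the larger one is meant.

How it is judged:
On the way, in this order (a step that is already met when the one before it is completed fails the run):
1. the plate lies down in the nest, gate still open (z of blank in the frame of jig below 0.0185 m and horizontal distance between blank and jig below 0.004 m and angle between the x axis of blank and the x axis of jig, either way round below 0.13 rad and angle between blank's own z axis and vertical below 0.06 rad and value of joint gate above 0.7 rad), for 0.2 s.
2. the gate is swung over the plate, its knuckle in the fork (value of joint gate between -0.025 and 0.025 rad), for 0.2 s.
At the end, for the whole second after the job is handed in: The plate lies flat in the nest (within 4 mm of the nest's centre and 0.13 rad of its line, no more than 2.5 mm off its floor), the gate is closed within 0.02 rad, the pin stands upright through all three knuckles with its collar on the fork (within 3 mm up and sideways), released and at rest (z of blank in the frame of jig below 0.0185 m and horizontal distance between blank and jig below 0.004 m and angle between the x axis of blank and the x axis of jig, either way round below 0.13 rad and angle between blank's own z axis and vertical below 0.06 rad and value of joint gate between -0.02 and 0.02 rad and horizontal distance between pin_collar and lock_hole below 0.003 m and z of pin_collar in the frame of lock_hole between -0.002 and 0.003 m and angle between pin's own z axis and vertical below 0.08 rad and linear speed of pin below 0.02 m/s); the robot touches nothing.
It fails at once if the pin is forced: more than 40 N between pin and jig (contact force between pin and jig above 40 N).
It fails at once if the caliper is moved more than 30 mm (distance of caliper from where it was at the start of the episode above 0.03 m).
It also fails if it takes over 64 s, if anything falls off the work surface, if the arm or the gripper's body presses on something with over 40 N, if the wrist force passes 120 N, or if a joint passes its speed limit or range.

## Robot

A 6-joint arm with a two-finger parallel gripper is mounted at the origin on the work surface; the furniture and walls round the work are solid. World frame = base frame: x ahead of the robot, y to its left, z up, the work surface at z = 0. Lengths are in m, angles in rad, forces in N, time in s.
With the tool pointing down it reaches from about 0.225 to 0.875 m from the base axis. Payload 3.4 kg.
Tool frame: the origin (TCP) lies on the centre line of the jaws, within the pads' length; the fingertips stand 14 mm ahead of it and the grasp point (between the pads) lies 5 mm behind it (ctrl.finger_overhang is the distance from the TCP to the fingertips, in m); z points along the fingers, y is the line along which they close (so a half turn about z gives the same grasp; the last joint's range is limited). The gripper opens to 85 mm and grips with 20 to 120 N. Pads are 22 mm wide; open, the fingers measure 114 mm over their backs; the gripper's body (76 mm by 85 mm) begins 54 mm behind the grasp point. The pads swing forward as they close: fully open they stand 13 mm farther back than shut.
Start: joints at [-1.396, 0.276, 1.505, -0, 1.361, -0.121], TCP at [0.168, -0.55, 0.245] pointing down, gripper open.
Joint ranges: [-2.89, 2.89], [-0.75, 2.08], [0.22, 2.7], [-1.18, 4.32], [0.11, 2.71], [-2.7, 2.7]. Speed limits (rad/s): [2.57, 2.57, 3.14, 3.14, 3.14, 3.14].

## Interface

Orientations are given as a unit quaternion [x, y, z, w].
In Python, from station import ctrl gives the robot as it stands.
- The arm moves only by the tool step_arm, never from a script. Its argument "deltas" is one flat list of numbers, 6 for each row, row after row: the shift along the tool's x, y, z in cm, then the turn, a rotation vector about the tool's x, y, z in degrees. In form: [dx, dy, dz, wx, wy, wz, dx, dy, dz, wx, wy, wz, ...]. A call has 1 to 20 rows; each row is the pose to reach, as a shift and turn from the pose commanded when the call began, along the tool's axes at that moment; what a row does not reach only later rows make up. A row lasts 1/12 s, in which the tool goes at most 41.7 mm and 7.16 degrees, less where a joint would pass 70% of its speed; a pose out of reach is approached as far as the arm can. A call with a gripper value outside its range is refused whole. "hand" is the finger opening in cm, from 0 to 8.54, set as the call begins (left out, the last holds). The fingers move at their own pace and stop on an object; the grip force is fixed at half the most. Time passes only in rows, so rows that repeat a pose let the fingers close. It gives the time, the measured TCP pose, the force, the opening and the grip force at its end, in the units of the state.
- ctrl.get_state(): the state, without advancing time (a new reading comes with each control period).
- ctrl.grab_frame(name): name is "side" or "top"; returns the picture (400x640x3 uint8, red, green, blue); there is no depth.
- ctrl.camera_info(name): a dict with "intrinsics" (3x3 intrinsics, pixels), "view" (4x4, takes a point from world to camera coordinates). Camera axes: x right, y down, z forward; pixel columns grow to the right and rows downward; lengths in m; the calibration is good to about 2 mm. A picture is of the moment at which its call begins. camera_info takes no time and is no camera call.
- ctrl.close_job(): hands the job in; it is judged then, once.
The state is a dict: "clock": time; "q": joint angles; "qvel": joint speeds; "tau": joint torques, N m; "ee_pos": TCP position; "ee_rot": TCP orientation; "contact_force": force on the tool from outside, world axes, zero at the start; "ft_torque": the same for the moment, N m; "opening": finger opening in m; "gripper_force": force on a finger pad.
Only numpy, scipy, OpenCV 4.12 (cv2) and the standard library are available. Lean on these libraries where they do the work, as an engineer would, in place of code of your own. Each camera call takes 0.05 s, during which the arm holds its last target. There are 200 camera calls.

## Working session

There is one attempt and no reset: what is moved stays moved. The work goes in short steps, Python scripts to look and compute and a tool call to move; the robot and the scene stay as the last step left them, time stands still between calls to the robot, and variables do not carry over. Pictures are saved under pics/ and viewed, at most 11 in all, crops included, and the job is handed in when it is done.

Besides the shell and the picture viewer there is one more tool, called after ">>>" in YAML: its name, and indented under it one key for each argument. step_arm: Moves the arm, as the interface text tells. Its arguments: {"type":"object","properties":{"deltas":{"type":"array","items":{"type":"number"}},"hand":{"type":"number"}},"required":["deltas"]}

```bash
mkdir -p pics; python3 - <<'E'
from station import ctrl
import cv2,numpy as np
for n in("side","top"):
    f=ctrl.grab_frame(n); cv2.imwrite(f"pics/{n}0.png",f[:,:,::-1])
    i=ctrl.camera_info(n); print(n,np.round(i["intrinsics"],1).tolist(),np.round(i["view"],4).tolist())
s=ctrl.get_state(); print(s["clock"],s["ee_pos"],s["ee_rot"],s["opening"],ctrl.finger_overhang)
E
```

```text
side [[371.2, 0.0, 316.8], [0.0, 371.2, 196.5], [0.0, 0.0, 1.0]] [[0.9507, -0.3094, -0.0212, -0.4955], [-0.1208, -0.3066, -0.9441, 0.071], [0.2857, 0.9001, -0.3289, 0.9961], [0.0, 0.0, 0.0, 1.0]]
top [[442.2, 0.0, 319.8], [0.0, 442.2, 196.0], [0.0, 0.0, 1.0]] [[0.0016, -1.0, 0.0049, -0.2499], [-0.9869, -0.0023, -0.1611, 0.4214], [0.1611, -0.0045, -0.9869, 1.0414], [0.0, 0.0, 0.0, 1.0]]
0.1 [ 0.16751005 -0.54958369  0.24449924] [ 9.89083610e-01  1.47352903e-01 -2.17806330e-05 -8.56390318e-04] 0.08524177676463639 0.014
```

View pics/top0.png

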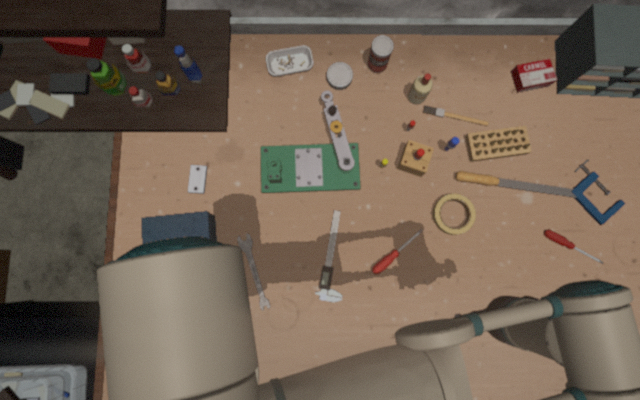

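View pics/side0.png

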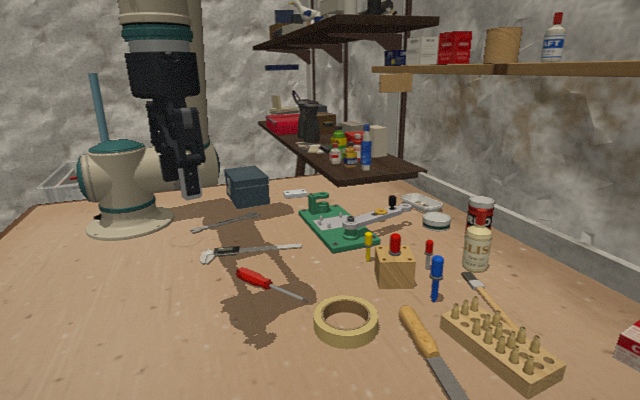

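```bash
cat > h.py <<'E'
from station import ctrl
import cv2,numpy as np
def px(name,u,v,z):
    i=ctrl.camera_info(name);K=np.array(i["intrinsics"]);V=np.array(i["view"]);R,t=V[:3,:3],V[:3,3]
    d=R.T@np.linalg.solve(K,[u,v,1.]);c=-R.T@t
    return c+d*(z-c[2])/d[2]
def proj(name,p):
    i=ctrl.camera_info(name);K=np.array(i["intrinsics"]);V=np.array(i["view"])
    q=K@(V[:3,:3]@np.asarray(p)+V[:3,3]);return q[:2]/q[2]
def crop(name,src,u0,v0,w,h,k,out):
    f=src[v0:v0+h,u0:u0+w,::-1]; cv2.imwrite(out,cv2.resize(f,None,fx=k,fy=k,interpolation=cv2.INTER_CUBIC))
E
python3 - <<'E'
import cv2,numpy as np
t=cv2.imread("pics/top0.png");s=cv2.imread("pics/side0.png")
r=lambda a,k:cv2.resize(a,None,fx=k,fy=k,interpolation=cv2.INTER_CUBIC)
a=r(t[85:200,180:370],4)   # 760x460
b=r(t[100:180,370:480],3)  # 330x240
cv2.imwrite("pics/c1.png",a)
c=r(s[190:310,280:480],4); cv2.imwrite("pics/c2.png",np.vstack([c, ]))
E
```

```text
(no output)
```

View pics/c1.png

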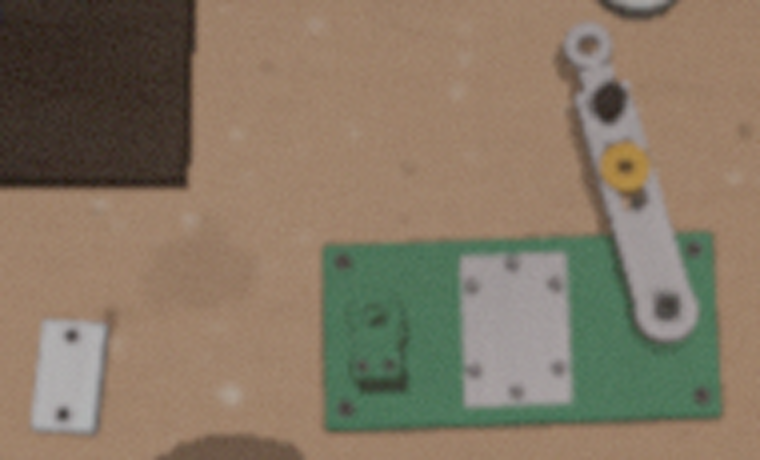

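View pics/c2.png

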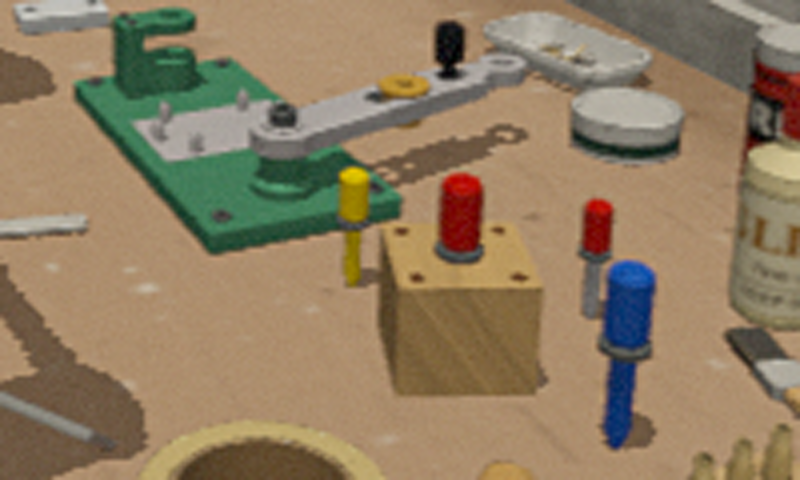

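```bash
python3 - <<'E'
from h import *
from scipy.optimize import least_squares
P=lambda u,v,z:px("top",180+(u+.5)/4-.5,85+(v+.5)/4-.5,z)
obs=[]
for (u,v),m in zip([(472,286),(512,264),(555,284),(558,369),(516,392),(474,371)],[(27,26),(41,0),(27,-26),(-27,-26),(-41,0),(-27,26)]): obs.append((P(u,v,.028)[:2],m))
for (u,v),m in zip([(323,244),(713,232),(722,417),(326,431)],[(60,124),(60,-124),(-60,-124),(-60,124)]): obs.append((P(u,v,.016)[:2],m))
obs.append((P(377,318,.067)[:2],(0,83)))
def tf(x,m):
    c,s=np.cos(x[2]),np.sin(x[2]);m=np.array(m)/1e3;return x[:2]+np.array([c*m[0]-s*m[1],s*m[0]+c*m[1]])
f=lambda x:np.concatenate([tf(x,m)-o for o,m in obs])
r=least_squares(f,[.5,-.2,0],loss="soft_l1",f_scale=.002);print("jig",r.x.round(4));print((f(r.x).reshape(-1,2)*1e3).round(1).tolist())
j=r.x
for n,m in dict(pivot=(0,-92),fork=(0,83)).items(): print(n,tf(j,m).round(4))
e=P(588,44,.0545)[:2]; pv=tf(j,(0,-92));d=e-pv;print("eye",e,np.linalg.norm(d),"gate",np.pi/2-(np.arctan2(d[1],d[0])-j[2]))
print("knob est",pv+d/np.linalg.norm(d)*.128, "knob px",P(608,100,.0885))
c=np.array([P(u,v,.015)[:2] for u,v in [(43,319),(107,321),(97,433),(31,430)]]);print("blank",c.mean(0),c.round(4).tolist())
h=[P(71,336,.015)[:2],P(62,414,.015)[:2]];print(np.mean(h,0),np.degrees(np.arctan2(*(h[0]-h[1])[::-1])))
# pin head both cams
for n in("top","side"):
    im=cv2.imread(f"pics/{n}0.png");hs=cv2.cvtColor(im,cv2.COLOR_BGR2HSV)
    m=(((hs[...,0]<8)|(hs[...,0]>172))&(hs[...,1]>150)&(hs[...,2]>70)).astype(np.uint8)
    k=cv2.connectedComponentsWithStats(m)
    for s,ce in zip(k[2][1:],k[3][1:]):
        if s[4]>15: print(n,s.tolist(),ce.round(1),px(n,*ce,.094 if n=="top" else .077).round(4))
print(cv2.__version__)
E
```

```text
jig [ 0.4972 -0.2216  0.0366]
[[0.1, -0.9], [0.8, -1.6], [0.5, -1.3], [0.5, -1.3], [0.0, -1.6], [-0.0, -1.1], [-0.6, 3.5], [-0.1, 1.8], [-1.3, 1.5], [-0.9, 3.8], [0.8, 0.5]]
pivot [ 0.5006 -0.3136]
fork [ 0.4942 -0.1387]
eye [ 0.67089074 -0.26546797] 0.17697577800318906 gate 1.332065610377468
knob est [ 0.62376014 -0.27878463] knob px [ 0.62199608 -0.27667524  0.0885    ]
blank [0.46851994 0.05688358] [[0.5045, 0.0751], [0.5033, 0.0351], [0.4322, 0.0382], [0.434, 0.0791]]
[0.46889774 0.05877446] -3.801273616158928
top [43, 37, 47, 11, 320] [69.5 40.3] [0.7941 0.3602 0.094 ]
top [126, 49, 13, 11, 69] [133.2  55.5] [0.7554 0.203  0.094 ]
top [543, 60, 9, 7, 47] [547.5  62.8] [ 0.7405 -0.7999  0.094 ]
top [517, 63, 14, 12, 65] [521.1  67.9] [ 0.7271 -0.7349  0.094 ]
top [425, 74, 6, 7, 26] [427.2  76.8] [ 0.7035 -0.5068  0.094 ]
top [129, 87, 9, 8, 58] [132.9  90.5] [0.666  0.1974 0.094 ]
top [410, 121, 5, 6, 24] [412.  123.3] [ 0.5867 -0.4665  0.094 ]
top [416, 149, 8, 9, 56] [419.6 152.9] [ 0.5147 -0.4818  0.094 ]
top [544, 230, 30, 19, 219] [558.3 238.8] [ 0.315  -0.7897  0.094 ]
top [373, 250, 26, 24, 242] [384.8 262. ] [ 0.2624 -0.3949  0.094 ]
side [554, 12, 9, 12, 80] [557.6  17.6] [-2.4309 -3.344   0.077 ]
side [438, 31, 34, 34, 951] [454.3  47.5] [-4.8033 -7.6455  0.077 ]
side [266, 114, 34, 21, 551] [283.6 123.9] [0.6792 1.1034 0.077 ]
side [345, 131, 18, 14, 136] [353.7 136.8] [0.8798 0.5458 0.077 ]
side [332, 155, 6, 3, 17] [334.4 155.9] [0.6606 0.2164 0.077 ]
side [469, 206, 24, 19, 235] [480.6 214.5] [ 0.7543 -0.4295  0.077 ]
side [390, 233, 11, 20, 187] [394.8 242.5] [ 0.516  -0.4845  0.077 ]
side [426, 240, 7, 14, 87] [429. 246.] [ 0.5658 -0.5184  0.077 ]
side [236, 267, 36, 22, 410] [252.7 277.6] [ 0.25   -0.5159  0.077 ]
side [634, 320, 6, 7, 26] [637.3 323.3] [ 0.6834 -0.786   0.077 ]
side [617, 334, 23, 22, 211] [627.8 343.6] [ 0.6358 -0.8069  0.077 ]
4.12.0
```

```bash
cat >> h.py <<'E'
from scipy.spatial.transform import Rotation as Ro
def delta(p,yaw):
    """tool-frame deltas (cm, deg) to world point p, x-tool yaw in deg, pointing down"""
    s=ctrl.get_state();R=Ro.from_quat(s["ee_rot"])
    y=np.radians(yaw);T=Ro.from_matrix(np.array([[np.cos(y),np.sin(y),0],[np.sin(y),-np.cos(y),0],[0,0,-1]]))
    print("t",round(s["clock"],2),"at",s["ee_pos"].round(4),"delta",(R.inv().apply(np.array(p)-s["ee_pos"])*100).round(2).tolist(),np.degrees((R.inv()*T).as_rotvec()).round(2).tolist(),"F",np.round(s["contact_force"],1))
E
python3 - <<'E'
from h import *
delta((.4687,.058,.12),-3.3)
for u,v in [(142,216),(209,212),(210,237)]: print(px("top",u,v,.08).round(3))
for u,v in [(227,172),(267,170),(247,166),(243,180)]: print(px("side",u,v,.08).round(3))
E
```

```text
t 0.1 at [ 0.1675 -0.5496  0.2445] delta [46.52, -49.32, 12.54] [-0.1, 0.01, 20.25] F [-0.6  0.3  0.3]
[0.367 0.162 0.08 ]
[0.376 0.007 0.08 ]
[0.319 0.003 0.08 ]
[0.269 0.129 0.08 ]
[0.391 0.105 0.08 ]
[0.339 0.181 0.08 ]
[0.305 0.021 0.08 ]
```

>>> step_arm:
  deltas: [11.6,-12.3,1,0,0,5,23.2,-24.6,2,0,0,10,34.9,-37,3,0,0,15,46.5,-49.3,4.5,0,0,20.2,46.5,-49.3,4.5,0,0,20.2,46.5,-49.3,4.5,0,0,20.2,46.5,-49.3,4.5,0,0,20.2,46.5,-49.3,4.5,0,0,20.2,46.5,-49.3,4.5,0,0,20.2,46.5,-49.3,4.5,0,0,20.2,46.5,-49.3,4.5,0,0,20.2,46.5,-49.3,4.5,0,0,20.2,46.5,-49.3,4.5,0,0,20.2,46.5,-49.3,4.5,0,0,20.2,46.5,-49.3,4.5,0,0,20.2,46.5,-49.3,4.5,0,0,20.2,46.5,-49.3,4.5,0,0,20.2,46.5,-49.3,4.5,0,0,20.2,46.5,-49.3,6,0,0,20.2,46.5,-49.3,7,0,0,20.2]
  hand: 8.0

```text
clock: 1.77
ee_pos: [0.468, 0.0564, 0.1747]
ee_rot: [1.0, -0.028, -0.0, 0.001]
contact_force: [-0.5, 0.6, -0.8]
opening: 0.0799
gripper_force: 0.0
```

>>> step_arm:
  deltas: [0,-0.1,4,0,0,0,0,-0.1,8,0,0,0,0,-0.1,11,0,0,0,0,-0.1,13.5,0,0,0,0,-0.1,15,0,0,0,0,-0.1,15.7,0,0,0,0,-0.1,15.7,0,0,0,0,-0.1,15.7,0,0,0]

```text
clock: 2.43
ee_pos: [0.4689, 0.0573, 0.0186]
ee_rot: [1.0, -0.029, 0.0, 0.0]
contact_force: [0.2, -0.2, 0.2]
opening: 0.0795
gripper_force: 0.0
```

>>> step_arm:
  deltas: [0,0,0,0,0,0,0,0,0,0,0,0,0,0,0,0,0,0,0,0,0,0,0,0,0,0,0,0,0,0,0,0,0,0,0,0]
  hand: 2.5

```text
clock: 2.93
ee_pos: [0.4696, 0.058, 0.0197]
ee_rot: [1.0, -0.028, 0.001, 0.0]
contact_force: [-1.0, -1.5, 6.8]
opening: 0.038
gripper_force: 60.0
```

```bash
python3 - <<'E'
from h import *
s=ctrl.get_state();print(s["opening"],s["gripper_force"],s["ee_pos"],s["contact_force"])
E
```

```text
0.0380391836939745 60.048142075538635 [0.46957227 0.05797358 0.01965854] [-1.03894111 -1.53320761  6.78157539]
```

>>> step_arm:
  deltas: [0,0,-2,0,0,0,0,0,-5,0,0,0,0,0,-8,0,0,0,0.5,3,-10,0,0,-1,1,7,-10,0,0,-2,1.7,11,-10,0,0,-3,2.3,15,-10,0,0,-4,3,19,-10,0,0,-5.4,3.7,23,-10,0,0,-5.4,4.2,26,-10,0,0,-5.4,4.4,27.6,-10,0,0,-5.4,4.4,27.6,-10,0,0,-5.4,4.4,27.6,-10,0,0,-5.4,4.4,27.6,-10,0,0,-5.4]

```text
clock: 4.1
ee_pos: [0.4963, -0.2183, 0.1181]
ee_rot: [1.0, 0.019, -0.001, -0.001]
contact_force: [-0.1, 0.2, -1.1]
opening: 0.0381
gripper_force: 61.4
```

```bash
python3 - <<'E'
from h import *
a=ctrl.grab_frame("side");t=ctrl.grab_frame("top")
cv2.imwrite("pics/side1.png",a[:,:,::-1])
r=lambda a,k:cv2.resize(a,None,fx=k,fy=k,interpolation=cv2.INTER_CUBIC)
cv2.imwrite("pics/m1.png",np.vstack([r(a[170:250,280:430],5)[:,:,::-1],r(t[120:200,240:390],2)[:,:,::-1].repeat(1,1) if 0 else np.pad(r(t[120:200,240:390],2)[:,:,::-1],((0,0),(0,450),(0,0)))]))
delta((.4972,-.2203,.12),2.1)
E
```

```text
t 4.2 at [ 0.4966 -0.2181  0.1183] delta [0.05, 0.22, -0.17] [-0.06, 0.04, 0.14] F [-0.7  0.3 -0.5]
```

View pics/m1.png

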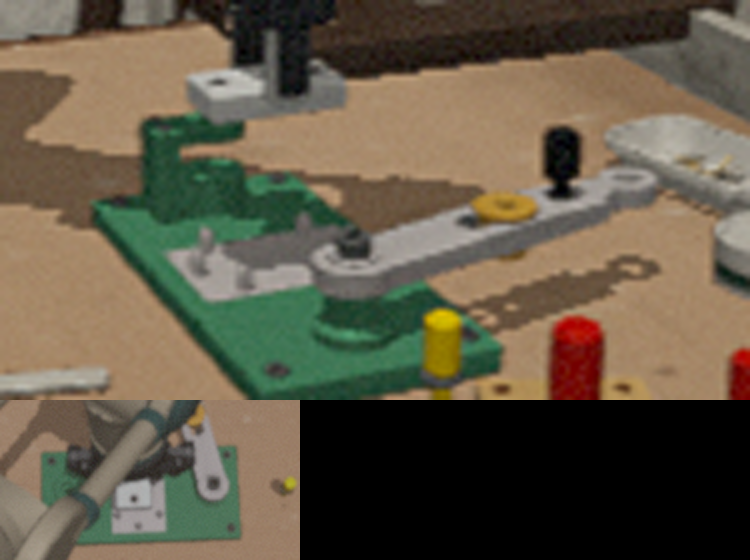

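```bash
python3 - <<'E'
from h import *
C=lambda p:((proj("side",p)-[280,170]+.5)*5-.5).round(0).tolist()
T=lambda p:((proj("top",p)-[240,120]+.5)*2-.5+[0,400]).round(0).tolist()
y=np.radians(2.1);R=np.array([[np.cos(y),-np.sin(y)],[np.sin(y),np.cos(y)]])
tc=np.array([.4966,-.2181])
for z in(.0986,.1136):
  for m in[(-35,20),(-35,-20),(35,-20),(35,20)]:
    p=[*(tc+R@np.array(m)/1e3),z];print("plate",m,z,C(p),T(p))
for h in[(-25,0),(25,0)]: p=[*(tc+R@np.array(h)/1e3),.1136];print("hole",C(p),T(p))
j=np.array([.4972,-.2203])
for m in[(27,26),(41,0),(27,-26),(-27,-26),(-41,0),(-27,26)]: p=[*(j+R@np.array(m)/1e3),.029];print("dowel",m,C(p),T(p))
for m,z in[((0,83),.067),((0,-92),.0545),((-60,-128.5),.016),((60,-128.5),.016),((-60,119.5),.016)]: p=[*(j+R@np.array(m)/1e3),z];print("x",m,C(p),T(p))
E
```

```text
plate (-35, 20) 0.0986 [191.0, 101.0] [117.0, 510.0]
plate (-35, -20) 0.0986 [220.0, 125.0] [152.0, 509.0]
plate (35, -20) 0.0986 [354.0, 106.0] [150.0, 450.0]
plate (35, 20) 0.0986 [321.0, 83.0] [116.0, 451.0]
plate (-35, 20) 0.1136 [190.0, 72.0] [117.0, 507.0]
plate (-35, -20) 0.1136 [219.0, 95.0] [152.0, 506.0]
plate (35, -20) 0.1136 [354.0, 77.0] [150.0, 447.0]
plate (35, 20) 0.1136 [321.0, 55.0] [115.0, 448.0]
hole [224.0, 80.0] [134.0, 498.0]
hole [319.0, 68.0] [133.0, 456.0]
dowel (27, 26) [304.0, 211.0] [115.0, 473.0]
dowel (41, 0) [350.0, 224.0] [136.0, 461.0]
dowel (27, -26) [346.0, 247.0] [157.0, 471.0]
dowel (-27, -26) [245.0, 263.0] [159.0, 514.0]
dowel (-41, 0) [199.0, 249.0] [138.0, 526.0]
dowel (-27, 26) [207.0, 226.0] [117.0, 515.0]
x (0, 83) [215.0, 116.0] [67.0, 488.0]
x (0, -92) [354.0, 255.0] [213.0, 486.0]
x (-60, -128.5) [262.0, 389.0] [242.0, 539.0]
x (60, -128.5) [508.0, 343.0] [237.0, 446.0]
x (-60, 119.5) [91.0, 198.0] [42.0, 546.0]
```

>>> step_arm:
  deltas: [0.1,0.1,2,0,0,0,0.22,0.23,4,0,0,0.1,0.22,0.23,5.5,0,0,0.1,0.22,0.23,6.4,0,0,0.1,0.22,0.23,6.6,0,0,0.1,0.22,0.23,6.6,0,0,0.1,0.22,0.23,6.6,0,0,0.1]

```text
clock: 4.78
ee_pos: [0.4999, -0.222, 0.053]
ee_rot: [1.0, 0.018, 0.001, 0.0]
contact_force: [-0.3, -0.2, -1.6]
opening: 0.0386
gripper_force: 61.4
```

```bash
python3 - <<'E'
from h import *
delta((.4989,-.2203,.037),2.1)
E
```

```text
t 4.78 at [ 0.4999 -0.222   0.053 ] delta [-0.09, -0.18, 1.6] [0.04, -0.06, -0.01] F [-0.3 -0.2 -1.6]
```

>>> step_arm:
  deltas: [-0.09,-0.17,0,0,0,0,-0.09,-0.17,0,0,0,0,-0.09,-0.17,0,0,0,0]

```text
clock: 5.03
ee_pos: [0.4986, -0.2206, 0.053]
ee_rot: [1.0, 0.018, 0.001, 0.0]
contact_force: [0.2, -0.3, -2.2]
opening: 0.0376
gripper_force: 61.4
```

>>> step_arm:
  deltas: [0,0,0.5,0,0,0,0,0,0.8,0,0,0,0,0,1.1,0,0,0,0,0,1.1,0,0,0]

```text
clock: 5.37
ee_pos: [0.4978, -0.2203, 0.0405]
ee_rot: [1.0, 0.018, -0.001, -0.0]
contact_force: [-0.2, 0.0, -1.0]
opening: 0.0379
gripper_force: 61.4
```

>>> step_arm:
  deltas: [0,0,0.2,0,0,0,0,0,0.35,0,0,0,0,0,0.4,0,0,0,0,0,0.4,0,0,0]

```text
clock: 5.7
ee_pos: [0.4983, -0.2205, 0.0371]
ee_rot: [1.0, 0.018, -0.0, -0.0]
contact_force: [-0.5, -0.5, -2.0]
opening: 0.0381
gripper_force: 61.4
```

>>> step_arm:
  deltas: [0,0,0.1,0,0,0,0,0,0,0,0,0,0,0,0,0,0,0,0,0,0,0,0,0,0,0,-1,0,0,0,0,0,-4,0,0,0,0,0,-8,0,0,0,-4,0,-12,0,0,0,-8,0,-14,0,0,0,-12,0,-14,0,0,0,-12,0,-14,0,0,0]
  hand: 6.0

```text
clock: 6.62
ee_pos: [0.3744, -0.224, 0.1796]
ee_rot: [1.0, 0.018, -0.0, 0.001]
contact_force: [0.7, 0.0, 0.8]
opening: 0.06
gripper_force: 0.0
```

```bash
python3 - <<'E'
from h import *
a=ctrl.grab_frame("side");t=ctrl.grab_frame("top")
cv2.imwrite("pics/side2.png",a[:,:,::-1]);cv2.imwrite("pics/top2.png",t[:,:,::-1])
r=lambda a,k:cv2.resize(a,None,fx=k,fy=k,interpolation=cv2.INTER_CUBIC)[:,:,::-1]
cv2.imwrite("pics/m2.png",np.vstack([r(a[190:250,290:420],6)[:300],r(t[145:195,250:380],6)]))
delta((.4972,-.2203,.12),2.1)
E
```

```text
t 6.72 at [ 0.3763 -0.2244  0.1787] delta [12.09, -0.01, 5.88] [0.07, -0.05, -0.18] F [-0.8  0.1  0.2]
```

View pics/m2.png

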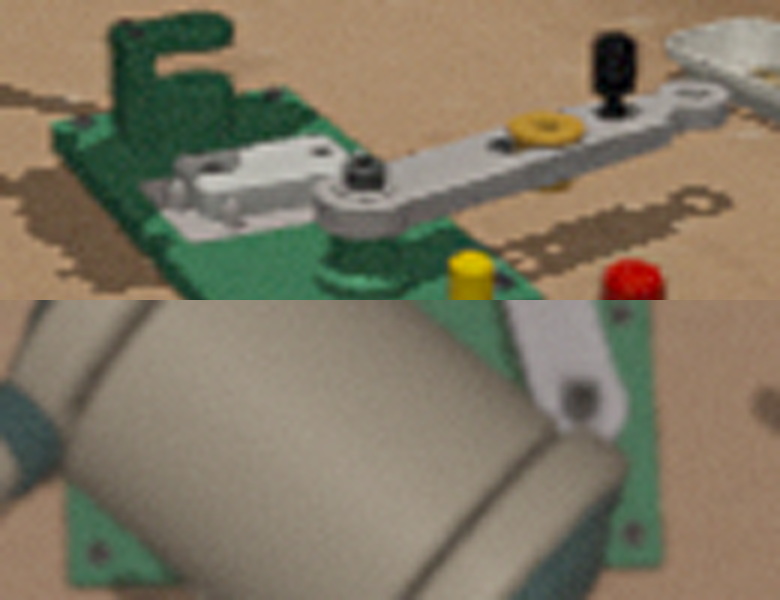

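```bash
python3 - <<'E'
from h import *
print("side knob",px("side",290+(614+.5)/6-.5,190+(68+.5)/6-.5,.0765)[:2])
print("top knob",px("top",180+608.5/4-.5,85+100.5/4-.5,.0865)[:2])
print("eye side",px("side",290+693/6-.5,190+93.5/6-.5,.0545)[:2])
y=.0366;R=np.array([[np.cos(y),-np.sin(y)],[np.sin(y),np.cos(y)]]);j=np.array([.4972,-.2203])
K=lambda g:j+R@np.array([.128*np.sin(g),-.092+.128*np.cos(g)])
for g in(1.30,1.33,1.36):print(g,K(g).round(4))
g=1.33;delta((*K(g),.13),2.1+90-np.degrees(g))
# arc rows in tool frame at start (yaw=2.1+90-76.2)
yw=np.radians(2.1+90-np.degrees(g));A=np.array([[np.cos(yw),np.sin(yw)],[np.sin(yw),-np.cos(yw)]])
for k in range(0,23):
    h=g*(1-k/22);print(k,(A@(K(h)-K(g))*100).round(2).tolist(),0,0,0,round(-np.degrees(g-h),1))
E
```

```text
side knob [ 0.62067637 -0.28348722]
top knob [ 0.62273688 -0.27673975]
eye side [ 0.66636006 -0.26896579]
1.3 [ 0.6226 -0.2735]
1.33 [ 0.6237 -0.2772]
1.36 [ 0.6247 -0.2809]
t 6.72 at [ 0.3763 -0.2244  0.1787] delta [24.54, 6.09, 4.9] [0.07, -0.04, -13.98] F [-0.8  0.1  0.2]
0 [0.0, 0.0] 0 0 0 -0.0
1 [-0.02, -0.77] 0 0 0 -3.5
2 [-0.09, -1.54] 0 0 0 -6.9
3 [-0.21, -2.31] 0 0 0 -10.4
4 [-0.37, -3.07] 0 0 0 -13.9
5 [-0.58, -3.81] 0 0 0 -17.3
6 [-0.83, -4.54] 0 0 0 -20.8
7 [-1.13, -5.26] 0 0 0 -24.2
8 [-1.47, -5.95] 0 0 0 -27.7
9 [-1.85, -6.63] 0 0 0 -31.2
10 [-2.27, -7.28] 0 0 0 -34.6
11 [-2.73, -7.9] 0 0 0 -38.1
12 [-3.22, -8.49] 0 0 0 -41.6
13 [-3.75, -9.06] 0 0 0 -45.0
14 [-4.32, -9.59] 0 0 0 -48.5
15 [-4.91, -10.08] 0 0 0 -52.0
16 [-5.53, -10.54] 0 0 0 -55.4
17 [-6.18, -10.96] 0 0 0 -58.9
18 [-6.86, -11.34] 0 0 0 -62.3
19 [-7.55, -11.68] 0 0 0 -65.8
20 [-8.27, -11.97] 0 0 0 -69.3
21 [-9.0, -12.22] 0 0 0 -72.7
22 [-9.75, -12.43] 0 0 0 -76.2
```

>>> step_arm:
  deltas: [4,1,0,0,0,-2,8,2,0,0,0,-5,12,3,0,0,0,-8,16,4,1,0,0,-11,20,5,2,0,0,-14,23,6,3,0,0,-14,24.5,6.27,4,0,0,-14,24.5,6.27,4.9,0,0,-14,24.5,6.27,4.9,0,0,-14,24.5,6.27,4.9,0,0,-14,24.5,6.27,4.9,0,0,-14]

```text
clock: 7.63
ee_pos: [0.6248, -0.2783, 0.1287]
ee_rot: [0.99, 0.14, -0.0, -0.0]
contact_force: [-0.3, 0.4, 0.8]
opening: 0.0594
gripper_force: 0.0
```

```bash
python3 - <<'E'
from h import *
delta((.6235,-.279,.078),15.5)
E
```

```text
t 7.63 at [ 0.6248 -0.2783  0.1287] delta [-0.14, 0.03, 5.07] [-0.01, 0.02, 0.54] F [-0.3  0.4  0.8]
```

>>> step_arm:
  deltas: [-0.1,0,2,0,0,0.3,-0.1,0,4,0,0,0.3,-0.1,0,5,0,0,0.3,-0.1,0,5.1,0,0,0.3,-0.1,0,5.1,0,0,0.3]

```text
clock: 8.05
ee_pos: [0.6241, -0.279, 0.0777]
ee_rot: [0.991, 0.137, -0.0, -0.0]
contact_force: [0.1, 0.1, 1.0]
opening: 0.06
gripper_force: 0.0
```

>>> step_arm:
  deltas: [0,0,0,0,0,0,0,0,0,0,0,0,0,0,0,0,0,0,0,0,0,0,0,0,0,0,0,0,0,0]
  hand: 2.4

```text
clock: 8.47
ee_pos: [0.6248, -0.2791, 0.0779]
ee_rot: [0.991, 0.137, 0.0, 0.0]
contact_force: [-0.9, 0.5, -0.2]
opening: 0.0239
gripper_force: 0.0
```

>>> step_arm:
  deltas: [0,-0.8,0,0,0,-3.5,-0.1,-1.5,0,0,0,-7,-0.2,-2.3,0,0,0,-10.5,-0.4,-3.1,0,0,0,-14,-0.6,-3.8,0,0,0,-17,-0.8,-4.5,0,0,0,-21,-1.1,-5.3,0,0,0,-24,-1.5,-6,0,0,0,-28,-1.9,-6.7,0,0,0,-31,-2.3,-7.3,0,0,0,-35,-2.8,-7.9,0,0,0,-38,-3.3,-8.5,0,0,0,-41.5,-3.8,-9.1,0,0,0,-45,-4.4,-9.6,0,0,0,-48.5,-4.9,-10.1,0,0,0,-52,-5.5,-10.6,0,0,0,-55,-6.2,-11,0,0,0,-59,-6.8,-11.4,0,0,0,-62,-6.8,-11.4,0,0,0,-62]

```text
clock: 10.05
ee_pos: [0.527, -0.1872, 0.0776]
ee_rot: [0.778, 0.628, -0.0, -0.0]
contact_force: [-0.3, 0.8, -0.1]
opening: 0.0236
gripper_force: 0.0
```

```bash
python3 - <<'E'
from h import *
y=.0366;R=np.array([[np.cos(y),-np.sin(y)],[np.sin(y),np.cos(y)]]);j=np.array([.4972,-.2203])
p=R.T@(ctrl.get_state()["ee_pos"][:2]-j)-[0,-.092];print("angle",np.arctan2(*p),"r",np.hypot(*p))
for g in(.16,.08,.03,0,-.02):
    q=j+R@np.array([.128*np.sin(g),-.092+.128*np.cos(g)]);print(g,end=" ");delta((*q,.078),92.1-np.degrees(g))
a=ctrl.grab_frame("side");cv2.imwrite("pics/m3.png",cv2.resize(a[170:270,290:420],None,fx=6,fy=6,interpolation=cv2.INTER_CUBIC)[:,:,::-1])
E
```

```text
angle 0.24487480203260878 r 0.12775011396920255
0.16 t 10.05 at [ 0.527  -0.1872  0.0776] delta [-0.03, -1.09, -0.04] [-0.06, -0.01, -5.14] F [-0.3  0.8 -0.1]
0.08 t 10.05 at [ 0.527  -0.1872  0.0776] delta [-0.16, -2.1, -0.04] [-0.06, -0.01, -9.72] F [-0.3  0.8 -0.1]
0.03 t 10.05 at [ 0.527  -0.1872  0.0776] delta [-0.28, -2.73, -0.04] [-0.06, -0.01, -12.59] F [-0.3  0.8 -0.1]
0 t 10.05 at [ 0.527  -0.1872  0.0776] delta [-0.37, -3.1, -0.04] [-0.06, -0.01, -14.31] F [-0.3  0.8 -0.1]
-0.02 t 10.05 at [ 0.527  -0.1872  0.0776] delta [-0.44, -3.35, -0.04] [-0.06, -0.01, -15.45] F [-0.3  0.8 -0.1]
```

View pics/m3.png

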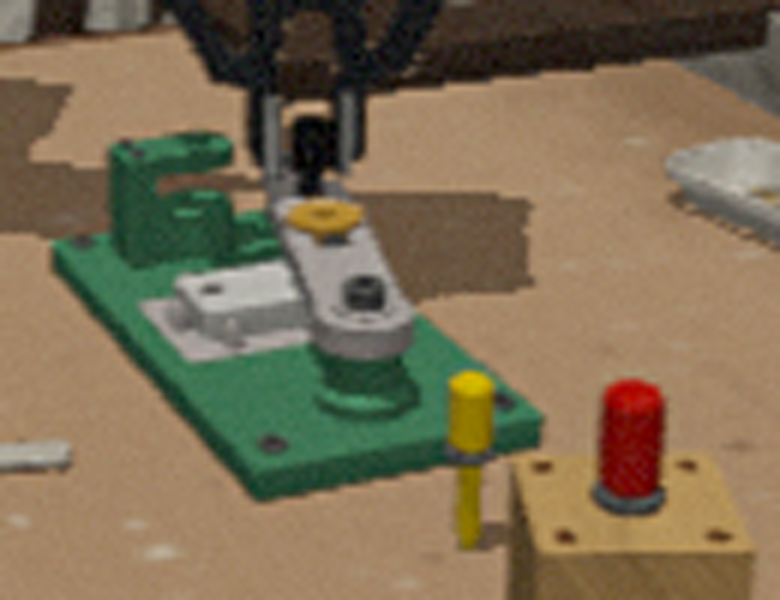

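>>> step_arm:
  deltas: [0,-0.6,0,0,0,-3,0,-1.1,0,0,0,-5,-0.1,-1.6,0,0,0,-7.5,-0.2,-2.1,0,0,0,-10,-0.3,-2.6,0,0,0,-12,-0.4,-3.1,0,0,0,-14.3,-0.4,-3.1,0,0,0,-14.3,-0.4,-3.1,0,0,0,-14.3]

```text
clock: 10.77
ee_pos: [0.4975, -0.1853, 0.0774]
ee_rot: [0.695, 0.719, 0.0, 0.0]
contact_force: [0.7, 1.1, -0.6]
opening: 0.0242
gripper_force: 0.0
```

```bash
python3 - <<'E'
from h import *
y=.0366;R=np.array([[np.cos(y),-np.sin(y)],[np.sin(y),np.cos(y)]]);j=np.array([.4972,-.2203])
q=j+R@np.array([0,.036]);delta((*q,.078),92.1)
E
```

```text
t 10.77 at [ 0.4975 -0.1853  0.0774] delta [0.11, -0.15, -0.06] [0.03, 0.02, -0.17] F [ 0.7  1.1 -0.6]
```

Grip to centre the knob with a −1.5 mm correction.

>>> step_arm:
  deltas: [0.05,-0.12,0,0,0,0,0.05,-0.12,0,0,0,0,0.05,-0.12,0,0,0,0,0.05,-0.12,0,0,0,0,0.05,-0.12,0,0,0,0]
  hand: 1.6

```text
clock: 11.18
ee_pos: [0.4967, -0.1853, 0.0777]
ee_rot: [0.694, 0.72, 0.0, 0.001]
contact_force: [1.6, -1.2, 2.8]
opening: 0.0175
gripper_force: 58.8
```

```bash
python3 - <<'E'
from h import *
y=.0366;R=np.array([[np.cos(y),-np.sin(y)],[np.sin(y),np.cos(y)]]);j=np.array([.4972,-.2203])
q=j+R@np.array([0,.036]);delta((*q,.078),92.1)
a=ctrl.grab_frame("side");cv2.imwrite("pics/m4.png",cv2.resize(a[170:270,290:420],None,fx=6,fy=6,interpolation=cv2.INTER_CUBIC)[:,:,::-1])
E
```

```text
t 11.18 at [ 0.4967 -0.1853  0.0777] delta [0.1, -0.08, -0.03] [0.1, 0.09, -0.05] F [ 1.6 -1.2  2.8]
```

>>> step_arm:
  deltas: [0,0,0,0,0,0,0,0,0,0,0,0,0,0,0,0,0,0,0,0,-2,0,0,0,0,0,-5,0,0,0,-3,0,-7,0,0,0,-7,0.1,-7,0,0,0,-11,0.2,-7,0,0,0,-15,0.4,-7,0,0,0,-19,0.5,-7,0,0,0,-23,0.6,-7,0,0,0,-27,0.7,-7,0,0,0,-29.8,0.8,-6,0,0,0,-29.8,0.8,-6,0,0,0,-29.8,0.8,-6,0,0,0,-29.8,0.8,-6,0,0,0]
  hand: 5.0

```text
clock: 12.57
ee_pos: [0.5138, -0.4808, 0.1364]
ee_rot: [0.694, 0.719, 0.001, -0.002]
contact_force: [-0.8, 0.0, 0.4]
opening: 0.0501
gripper_force: 0.0
```

```bash
python3 - <<'E'
from h import *
delta((.5153,-.483,.079),92.1)
a=ctrl.grab_frame("side");cv2.imwrite("pics/side4.png",a[:,:,::-1]);cv2.imwrite("pics/m5.png",cv2.resize(a[170:290,280:430],None,fx=5,fy=5,interpolation=cv2.INTER_CUBIC)[:,:,::-1])
E
```

```text
t 12.57 at [ 0.5138 -0.4808  0.1364] delta [-0.25, 0.15, 5.74] [-0.09, -0.18, -0.07] F [-0.8  0.   0.4]
```

View pics/m5.png

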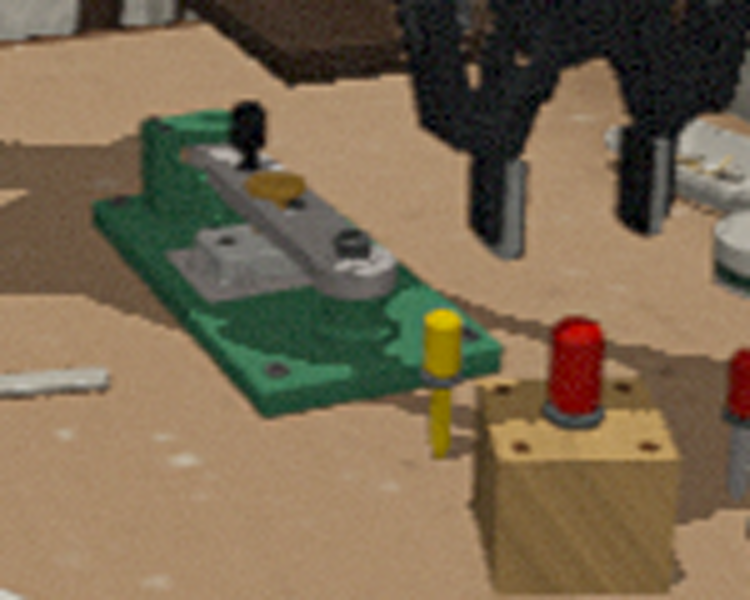

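>>> step_arm:
  deltas: [-0.2,0.12,2,0,0,0,-0.2,0.12,4,0,0,0,-0.2,0.12,5.3,0,0,0,-0.2,0.12,5.7,0,0,0,-0.2,0.12,5.7,0,0,0,-0.2,0.12,5.7,0,0,0]

```text
clock: 13.12
ee_pos: [0.5163, -0.4834, 0.0813]
ee_rot: [0.694, 0.72, -0.0, 0.001]
contact_force: [0.2, -0.3, -0.2]
opening: 0.05
gripper_force: 0.0
```

>>> step_arm:
  deltas: [0,0,0,0,0,0,0,0,0,0,0,0,0,0,0,0,0,0,0,0,0,0,0,0,0,0,0,0,0,0,0,0,0,0,0,0]
  hand: 1.5

```text
clock: 13.62
ee_pos: [0.5163, -0.4845, 0.0819]
ee_rot: [0.694, 0.72, 0.0, 0.001]
contact_force: [-0.5, 1.4, 5.8]
opening: 0.0184
gripper_force: 58.9
```

>>> step_arm:
  deltas: [0,0,-2,0,0,0,0,0,-5,0,0,0,0,0,-9,0,0,0,2,0,-11,0,0,0,5,-0.1,-11,0,0,0,9,-0.2,-11,0,0,0,13,-0.3,-11,0,0,0,17,-0.4,-11,0,0,0,21,-0.5,-11,0,0,0,25,-0.7,-11,0,0,0,29,-0.8,-11,0,0,0,32,-0.9,-11,0,0,0,34,-0.9,-10.5,0,0,0,34.8,-0.9,-10,0,0,0,34.8,-0.9,-10,0,0,0,34.8,-0.9,-10,0,0,0,34.8,-0.9,-10,0,0,0]

```text
clock: 15.03
ee_pos: [0.4948, -0.1381, 0.1803]
ee_rot: [0.695, 0.719, -0.0, 0.001]
contact_force: [0.6, -0.4, -0.9]
opening: 0.018
gripper_force: 59.3
```

```bash
python3 - <<'E'
from h import *
delta((.4942,-.1374,.15),92.1)
a=ctrl.grab_frame("side");t=ctrl.grab_frame("top");cv2.imwrite("pics/side5.png",a[:,:,::-1]);cv2.imwrite("pics/top5.png",t[:,:,::-1])
r=lambda a,k:cv2.resize(a,None,fx=k,fy=k,interpolation=cv2.INTER_CUBIC)[:,:,::-1]
cv2.imwrite("pics/m6.png",np.hstack([r(a[150:225,285:345],8),r(t[140:215,260:300],8)]))
s=ctrl.get_state();C=lambda p:((proj("side",p)-[285,150]+.5)*8-.5).round(0).tolist()
p=s["ee_pos"]; print("tip pred",C(p-[0,0,.0739]),"collar",C(p-[0,0,.0239]))
for m in [(.4942,-.1374,.067),(.4942,-.1374,.0545),(.5112,-.1374,.067),(.4772,-.1374,.067),(.4942,-.1204,.067),(.4942,-.1544,.067)]: print(m,C(m))
E
```

```text
t 15.03 at [ 0.4948 -0.1381  0.1803] delta [0.08, -0.06, 3.03] [0.02, 0.07, -0.1] F [ 0.6 -0.4 -0.9]
tip pred [305.0, 233.0] collar [302.0, 85.0]
(0.4942, -0.1374, 0.067) [304.0, 346.0]
(0.4942, -0.1374, 0.0545) [305.0, 381.0]
(0.5112, -0.1374, 0.067) [352.0, 340.0]
(0.4772, -0.1374, 0.067) [256.0, 352.0]
(0.4942, -0.1204, 0.067) [288.0, 331.0]
(0.4942, -0.1544, 0.067) [321.0, 361.0]
```

View pics/m6.png

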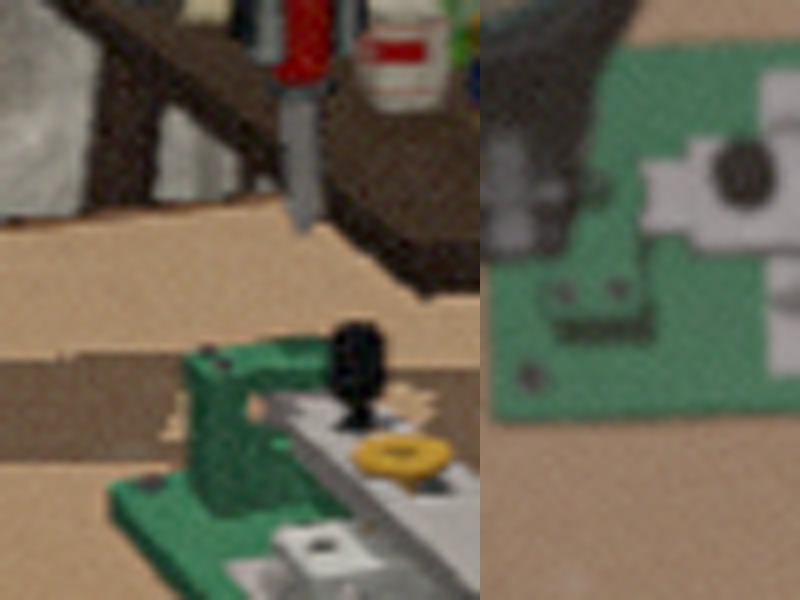

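```bash
python3 - <<'E'
from h import *
y=.0366;R=np.array([[np.cos(y),-np.sin(y)],[np.sin(y),np.cos(y)]]);j=np.array([.4972,-.2203])
L=lambda w:((R.T@(w[:2]-j))*1e3).round(1)
print("knob top",L(px("top",260+(743-480+.5)/8-.5,140+172.5/8-.5,.0865)),"knob side",L(px("side",285+357.5/8-.5,150+362/8-.5,.0765)))
a=cv2.imread("pics/top0.png")[155:190,262:292];b=cv2.imread("pics/side2.png")[188:218,303:335]
r=lambda a,k:cv2.resize(a,(400,400),interpolation=cv2.INTER_CUBIC)
im=np.hstack([cv2.resize(a,(480,560),interpolation=cv2.INTER_CUBIC)[:480],cv2.resize(b,(320,300),interpolation=cv2.INTER_CUBIC)[:300] if 0 else np.pad(cv2.resize(b,(320,300),interpolation=cv2.INTER_CUBIC),((0,180),(0,0),(0,0)))])
def mark(p):
    q=(proj("top",p)-[262,155]+.5)*16-.5;cv2.circle(im,tuple(int(v) for v in q),2,(0,0,255),-1)
    q=(proj("side",p)-[303,188]+.5)*10-.5+[480,0];cv2.circle(im,tuple(int(v) for v in q),2,(0,0,255),-1)
h=j+R@[0,.083];mark((*h,.067))
for t in np.arange(0,6.28,.5): mark((*(h+.017*np.array([np.cos(t),np.sin(t)])),.067))
cv2.imwrite("pics/m7.png",im)
E
```

```text
knob top [ 0.3 35.8] knob side [-0.1 35.2]
```

View pics/m7.png

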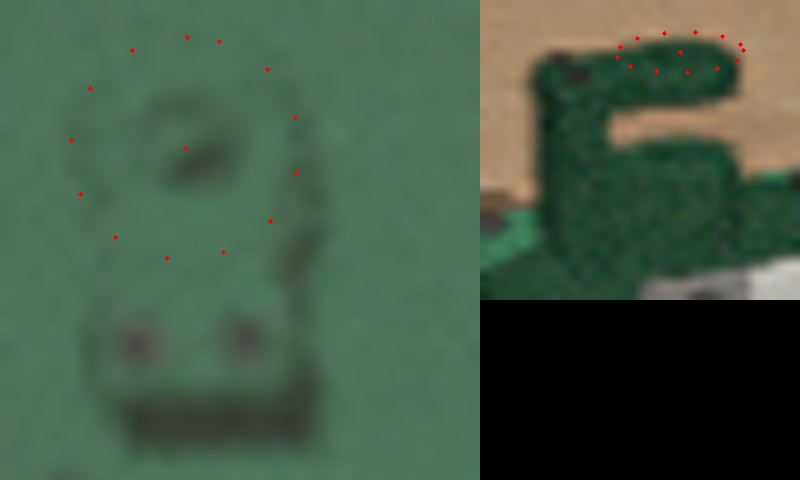

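>>> step_arm:
  deltas: [0,0,1.5,0,0,0,0,0,2.8,0,0,0,0,0,3.5,0,0,0,0,0,3.9,0,0,0,0,0,3.9,0,0,0,0,0,3.9,0,0,0]

```text
clock: 15.63
ee_pos: [0.4946, -0.1371, 0.1415]
ee_rot: [0.695, 0.719, -0.0, 0.0]
contact_force: [-0.7, 0.6, -0.5]
opening: 0.0179
gripper_force: 59.3
```

>>> step_arm:
  deltas: [0,0,0.15,0,0,0,0,0,0.3,0,0,0,0,0,0.4,0,0,0,0,0,0.4,0,0,0]

```text
clock: 15.97
ee_pos: [0.4943, -0.1366, 0.1374]
ee_rot: [0.694, 0.72, 0.0, 0.0]
contact_force: [0.5, 0.6, -0.8]
opening: 0.0179
gripper_force: 59.3
```

>>> step_arm:
  deltas: [-0.06,0,0,0,0,0,-0.13,0.03,0.1,0,0,0,-0.13,0.03,0.2,0,0,0,-0.13,0.03,0.2,0,0,0]

```text
clock: 16.3
ee_pos: [0.4946, -0.1379, 0.1351]
ee_rot: [0.694, 0.72, -0.0, -0.0]
contact_force: [0.0, 0.4, -0.7]
opening: 0.0182
gripper_force: 59.3
```

>>> step_arm:
  deltas: [0,0,0.1,0,0,0,0,0,0.2,0,0,0,0,0,0.3,0,0,0,0,0,0.3,0,0,0]

```text
clock: 16.63
ee_pos: [0.4945, -0.1379, 0.132]
ee_rot: [0.694, 0.72, -0.0, -0.0]
contact_force: [-0.5, -0.1, -0.6]
opening: 0.0178
gripper_force: 59.3
```

>>> step_arm:
  deltas: [0,0,0.08,0,0,0,0,0,0.16,0,0,0,0,0,0.24,0,0,0,0,0,0.3,0,0,0,0,0,0.3,0,0,0]

```text
clock: 17.05
ee_pos: [0.4946, -0.1379, 0.1292]
ee_rot: [0.694, 0.72, -0.0, -0.0]
contact_force: [0.9, 0.4, -0.8]
opening: 0.0178
gripper_force: 59.3
```

>>> step_arm:
  deltas: [0,0,0.08,0,0,0,0,0,0.16,0,0,0,0,0,0.24,0,0,0,0,0,0.3,0,0,0,0,0,0.3,0,0,0]

```text
clock: 17.47
ee_pos: [0.4945, -0.1379, 0.1261]
ee_rot: [0.694, 0.72, -0.0, -0.0]
contact_force: [0.8, -0.0, -1.3]
opening: 0.0179
gripper_force: 59.3
```

>>> step_arm:
  deltas: [0,0,0.1,0,0,0,0,0,0.2,0,0,0,0,0,0.3,0,0,0,0,0,0.4,0,0,0,0,0,0.4,0,0,0]

```text
clock: 17.88
ee_pos: [0.4945, -0.1379, 0.122]
ee_rot: [0.694, 0.72, -0.0, -0.0]
contact_force: [0.2, -0.9, 0.0]
opening: 0.0179
gripper_force: 59.3
```

>>> step_arm:
  deltas: [0,0,0.1,0,0,0,0,0,0.2,0,0,0,0,0,0.3,0,0,0,0,0,0.4,0,0,0,0,0,0.4,0,0,0]

```text
clock: 18.3
ee_pos: [0.4945, -0.1379, 0.1181]
ee_rot: [0.694, 0.72, -0.0, -0.0]
contact_force: [0.2, -0.4, -1.5]
opening: 0.0179
gripper_force: 59.3
```

>>> step_arm:
  deltas: [0,0,0.1,0,0,0,0,0,0.2,0,0,0,0,0,0.3,0,0,0,0,0,0.4,0,0,0,0,0,0.5,0,0,0,0,0,0.5,0,0,0]

```text
clock: 18.8
ee_pos: [0.4945, -0.1379, 0.1131]
ee_rot: [0.694, 0.72, -0.0, -0.0]
contact_force: [-0.5, 1.0, -1.1]
opening: 0.0179
gripper_force: 59.3
```

>>> step_arm:
  deltas: [0,0,0.1,0,0,0,0,0,0.2,0,0,0,0,0,0.3,0,0,0,0,0,0.4,0,0,0,0,0,0.5,0,0,0,0,0,0.5,0,0,0]

```text
clock: 19.3
ee_pos: [0.4945, -0.1379, 0.1081]
ee_rot: [0.694, 0.72, -0.0, -0.0]
contact_force: [-0.6, 0.1, -0.6]
opening: 0.0175
gripper_force: 59.3
```

>>> step_arm:
  deltas: [0,0,0.1,0,0,0,0,0,0.2,0,0,0,0,0,0.3,0,0,0,0,0,0.4,0,0,0,0,0,0.5,0,0,0,0,0,0.5,0,0,0]

```text
clock: 19.8
ee_pos: [0.4945, -0.1378, 0.1031]
ee_rot: [0.694, 0.72, -0.0, -0.0]
contact_force: [0.8, 0.1, -1.0]
opening: 0.0178
gripper_force: 59.3
```

>>> step_arm:
  deltas: [0,0,0.1,0,0,0,0,0,0.2,0,0,0,0,0,0.3,0,0,0,0,0,0.4,0,0,0,0,0,0.5,0,0,0,0,0,0.5,0,0,0]

```text
clock: 20.3
ee_pos: [0.4945, -0.1379, 0.0981]
ee_rot: [0.694, 0.72, -0.0, -0.0]
contact_force: [-0.8, 0.7, -0.3]
opening: 0.0179
gripper_force: 59.3
```

>>> step_arm:
  deltas: [0,0,0.1,0,0,0,0,0,0.2,0,0,0,0,0,0.3,0,0,0,0,0,0.3,0,0,0]

```text
clock: 20.63
ee_pos: [0.4945, -0.1379, 0.0951]
ee_rot: [0.694, 0.72, -0.0, -0.0]
contact_force: [0.1, -0.4, -1.6]
opening: 0.0183
gripper_force: 59.3
```

>>> step_arm:
  deltas: [0,0,0.05,0,0,0,0,0,0.1,0,0,0,0,0,0.13,0,0,0,0,0,0.13,0,0,0]

```text
clock: 20.97
ee_pos: [0.4946, -0.1379, 0.0939]
ee_rot: [0.694, 0.72, -0.0, 0.0]
contact_force: [-0.0, 0.3, -0.1]
opening: 0.0182
gripper_force: 59.3
```

>>> step_arm:
  deltas: [0,0,0.03,0,0,0,0,0,0.06,0,0,0,0,0,0.06,0,0,0]

```text
clock: 21.22
ee_pos: [0.4946, -0.1379, 0.0933]
ee_rot: [0.694, 0.72, -0.0, -0.0]
contact_force: [0.1, 0.4, 0.4]
opening: 0.0178
gripper_force: 59.3
```

>>> step_arm:
  deltas: [0,0,0,0,0,0,0,0,0,0,0,0,0,0,0,0,0,0,0,0,0,0,0,0,0,0,-1,0,0,0,0,0,-3,0,0,0,0,0,-6,0,0,0,0,0,-10,0,0,0,0,-4,-12,0,0,0,0,-8,-12,0,0,0,0,-12,-12,0,0,0,0,-16,-12,0,0,0,0,-16,-12,0,0,0,0,-16,-12,0,0,0]
  hand: 4.5

```text
clock: 22.38
ee_pos: [0.3332, -0.1433, 0.2143]
ee_rot: [0.695, 0.719, 0.0, 0.001]
contact_force: [-0.0, -0.3, 0.2]
opening: 0.0453
gripper_force: 0.0
```

```bash
python3 - <<'E'
from h import *
a=ctrl.grab_frame("side");t=ctrl.grab_frame("top")
cv2.imwrite("pics/side8.png",a[:,:,::-1])
r=lambda a,k:cv2.resize(a,None,fx=k,fy=k,interpolation=cv2.INTER_CUBIC)[:,:,::-1]
im=np.ascontiguousarray(np.hstack([r(a[170:245,290:370],6),r(t[130:205,255:305],6)]))
y=.0366;R=np.array([[np.cos(y),-np.sin(y)],[np.sin(y),np.cos(y)]]);j=np.array([.4972,-.2203]);h=j+R@[0.0004,.082]
for z in(.067,.071,.105):
    q=(proj("side",(*h,z))-[290,170]+.5)*6-.5;print(z,q);cv2.circle(im,tuple(int(v) for v in q),2,(255,255,0),-1)
cv2.imwrite("pics/m8.png",im)
s=ctrl.get_state();print(s["clock"],s["ee_pos"],s["opening"])
E
```

```text
0.067 [199.62648868 139.72825862]
0.071 [199.48418105 131.19962958]
0.105 [198.25911357  57.78018999]
22.4833 [ 0.33572724 -0.14413438  0.21435382] 0.04489288763576109
```

View pics/m8.png

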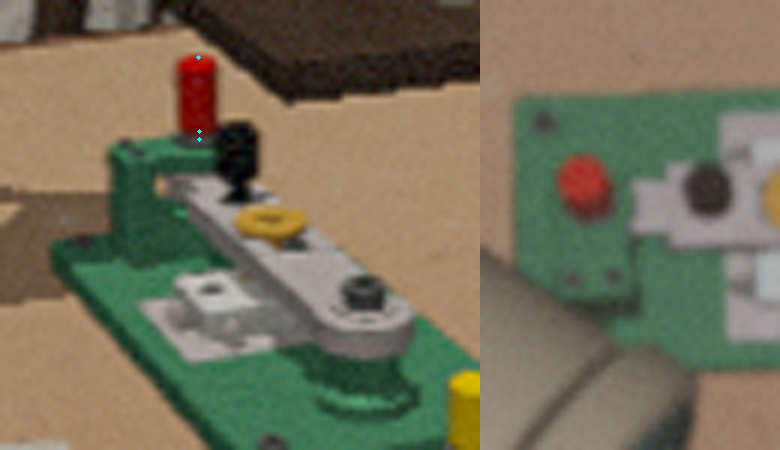

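The picture shows the pin standing upright with its collar on the fork. Its top is at side-crop pixel (198,57), which matches the predicted home height. The gate is closed, the plate is in the nest, and the arm is clear.

```bash
python3 -c "
from station import ctrl
print(ctrl.close_job())"
```

```text
the job is handed in; nothing more can be done
None
```

I handed the job in: the plate is in the nest, the gate is shut and the red pin is home on the fork and released; the last pictures agreed, but the hand-in returned no verdict.

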